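# Line up the little tagines by height on the kitchen display riser

### The job

Set the four little clay tagines out on the wooden riser, one centred upright on each tile, in order of height: the tallest at the end beside the stone mortar, stepping down to the smallest at the far end. Set them down rather than dropping them, do not let any fall over, and leave the tea glass and the mortar where they stand.

Things in the scene. Friction and masses are not known exactly. Their poses are not given: they have to be found in the camera images.
- tagine_a: The smallest of four small ornamental tagines, one-piece terracotta (dish, conical lid and knob do not come apart): 86 mm tall, 48 mm across at its widest; loose, round, so its yaw means nothing. Its top 28 mm is an upright cylindrical knob, 22 mm in diameter, to grip from above; below the knob the cone flares out. Origin: centre of its underside; z up.
- tagine_b: The second smallest of four small ornamental tagines, one-piece terracotta (dish, conical lid and knob do not come apart): 104 mm tall, 58 mm across at its widest; loose, round, so its yaw means nothing. Its top 28 mm is an upright cylindrical knob, 22 mm in diameter, to grip from above; below the knob the cone flares out. Origin: centre of its underside; z up.
- tagine_c: The second tallest of four small ornamental tagines, one-piece terracotta (dish, conical lid and knob do not come apart): 122 mm tall, 68 mm across at its widest; loose, round, so its yaw means nothing. Its top 28 mm is an upright cylindrical knob, 22 mm in diameter, to grip from above; below the knob the cone flares out. Origin: centre of its underside; z up.
- tagine_d: The tallest of four small ornamental tagines, one-piece terracotta (dish, conical lid and knob do not come apart): 140 mm tall, 78 mm across at its widest; loose, round, so its yaw means nothing. Its top 28 mm is an upright cylindrical knob, 22 mm in diameter, to grip from above; below the knob the cone flares out. Origin: centre of its underside; z up.
- seat_1: Round white tile with a blue star, 84 mm in diameter, number 1 of four in a straight row set on a low wooden riser (110 x 400 mm), 92 mm centre to centre, numbered from the +y end. Fixed. Origin: centre of its upper face, 35 mm above the table; its y axis runs along the row (seat_1 lies to +y of seat_4), z up.
- seat_2: Round white tile with a blue star, 84 mm in diameter, number 2 of four in a straight row set on a low wooden riser (110 x 400 mm), 92 mm centre to centre, numbered from the +y end. Fixed. Origin: centre of its upper face, 35 mm above the table; its y axis runs along the row (seat_1 lies to +y of seat_4), z up.
- seat_3: Round white tile with a blue star, 84 mm in diameter, number 3 of four in a straight row set on a low wooden riser (110 x 400 mm), 92 mm centre to centre, numbered from the +y end. Fixed. Origin: centre of its upper face, 35 mm above the table; its y axis runs along the row (seat_1 lies to +y of seat_4), z up.
- seat_4: Round white tile with a blue star, 84 mm in diameter, number 4 of four in a straight row set on a low wooden riser (110 x 400 mm), 92 mm centre to centre, numbered from the +y end. Fixed. Origin: centre of its upper face, 35 mm above the table; its y axis runs along the row (seat_1 lies to +y of seat_4), z up.
- mortar: Heavy grey stone mortar with its pestle leaning in it, 100 mm across, 75 mm high (pestle end 111 mm), 1.6 kg, standing on the table just past one end of the row of tiles (about 117 mm from the centre of the end tile, in line with the row; at either end). At the other end stands a white pot of green herbs, about as big. Origin: centre of its underside; z up.
- tea_glass: Empty green tea glass standing among the tagines, 58 mm across the rim, 85 mm high. Not to be used. Origin: centre of its underside; z up.
There are look-alikes about, which are no part of the job. Leave any blue look-alike of the tagine_b alone.

How it is judged:
By the outcome, as a careful person would: the job done as asked, in the order asked, and still so for the second after the job is handed in, with the robot touching nothing.
It also fails if it takes over 104 s, if anything falls off the work surface, if the arm or the gripper's body presses on something with over 40 N, if the wrist force passes 120 N, or if a joint passes its speed limit or range.

### The arm

A 6-joint arm with a two-finger parallel gripper is mounted at the origin on the work surface. World frame = base frame: x ahead of the robot, y to its left, z up, the work surface at z = 0. Lengths are in mm, angles in rad, forces in N, time in s.
With the tool pointing down it reaches from about 325 to 750 mm from the base axis. Payload 7.6 kg.
Tool frame: the origin (TCP) lies on the front face of the gripper's body, between the roots of the fingers; the fingertips stand 73 mm ahead of it and the grasp point (between the pads) lies bot.grasp_offset ahead of it (bot.grasp_offset is the distance from the TCP to the grasp point, in mm); z points along the fingers, y is the line along which they close (so a half turn about z gives the same grasp; the last joint's range is limited). The gripper opens to 85 mm and grips with 20 to 120 N. Pads are 22 mm wide; open, the fingers measure 114 mm over their backs; the gripper's body (76 mm by 85 mm) begins 54 mm behind the grasp point. The pads swing forward as they close: fully open they stand 13 mm farther back than shut.
Start: joints at [-1.239, 0.052, 1.401, -0, 1.689, -0.07], TCP at [205.338, -483.192, 303.923] pointing down, gripper open.
Joint ranges: [-2.9, 2.9], [-0.91, 2.17], [0.12, 2.37], [-1.06, 4.2], [0.26, 2.73], [-2.93, 2.93]. Speed limits (rad/s): [2.57, 2.57, 3.01, 3.14, 3.14, 3.14].

### API

Orientations are given as a unit quaternion [w, x, y, z].
In Python, from rig import readout, get_image, bot gives the robot as it stands.
- The arm moves only by the tool send_rows, never from a script. Its argument "targets" is a list of rows, each an object of numbers: "dx", "dy", "dz": the shift along the tool's x, y, z in mm; "ax", "ay", "az": the turn, a rotation vector about the tool's x, y, z in rad; "claw": the opening, from -1 (shut) to 1 (fully open). In form: [{"dx": .., "dy": .., "dz": .., "ax": .., "ay": .., "az": .., "claw": ..}, ...]. A call has 1 to 20 rows; each row shifts and turns the commanded pose from where the row before left it, along the tool's axes as they then stand; what a row does not reach is not made up. A row lasts 1/10 s, in which the tool goes at most 50 mm and 8.59 degrees, less where a joint would pass 70% of its speed; a pose out of reach is approached as far as the arm can. A call is refused whole if a number of a shift passes 50 or a number of a turn 0.15, either way. A call with a gripper value outside its range is refused whole. The fingers move at their own pace and stop on an object; "squeeze" is the grip in N (left out, the last holds). Time passes only in rows, so rows that do not move let the fingers close. It gives the time, the measured TCP pose, the force, the opening and the grip force at its end, in the units of the state.
- readout.state(): the state, without advancing time (a new reading comes with each control period).
- get_image(name): name is "scene" or "top" or "wrist"; returns a dict with "img" (400x640x3 uint8, red, green, blue), "K" (3x3 intrinsics, pixels), "dist" ([k1, k2, p1, p2, k3] as OpenCV has them; the pictures are not rectified), "cam_to_world" (4x4, takes a point from camera to world coordinates); the wrist camera has in their place "T_tool_cam" (4x4, takes a point from camera to tool coordinates, whose origin is the TCP and whose axes are the flange's). Camera axes: x right, y up, looking along -z (the intrinsics and any distortion apply to the point x, -y, -z); pixel columns grow to the right and rows downward; lengths in mm; the calibration is good to about 2 mm. A picture is of the moment at which its call begins: read the wrist's pose just before it. There is no depth.
- bot.finish_job(): hands the job in; it is judged then, once.
The state is a dict: "t": time; "joint_pos": joint angles; "joint_velocities": joint speeds; "joint_efforts": joint torques, N m; "eef_pos": TCP position; "tool_rot": TCP orientation; "contact_force": force on the tool from outside, world axes, zero at the start; "torque": the same for the moment, N m; "grip_width": finger opening in mm; "grip_force": force on a finger pad.
Only numpy, scipy, OpenCV 4.12 (cv2) and the standard library are available. Lean on these libraries where they do the work, as an engineer would, in place of code of your own. Each camera call takes 0.05 s, during which the arm holds its last target. There are 200 camera calls.

## Working session

There is one attempt and no reset: what is moved stays moved. The work goes in short steps, Python scripts to look and compute and a tool call to move; the robot and the scene stay as the last step left them, time stands still between calls to the robot, and variables do not carry over. Pictures are saved under pics/ and viewed, at most 14 in all, crops included, and the job is handed in when it is done.

Besides the shell and the picture viewer there is one more tool, called after ">>>" as name(argument=value, ...) on one line, values as JSON. send_rows: Moves the arm, as the interface text tells. Its arguments: {"type":"object","properties":{"targets":{"type":"array"},"squeeze":{"type":"number"}},"required":["targets"]}

```bash
mkdir -p pics; cat > h.py <<'E'
import numpy as np,cv2
from rig import readout,get_image,bot
def ray(im,u,v):
    d=np.array(im['dist'],float);K=np.array(im['K'],float)
    x,y=cv2.undistortPoints(np.array([[[u,v]]],float),K,d)[0,0]
    T=np.array(im['cam_to_world']);return T[:3,3],T[:3,:3]@np.array([x,-y,-1])
def atz(im,u,v,z):
    o,r=ray(im,u,v);return o+r*(z-o[2])/r[2]
def tri(obs):
    A=np.zeros((3,3));b=np.zeros(3)
    for im,u,v in obs:
        o,r=ray(im,u,v);r=r/np.linalg.norm(r);P=np.eye(3)-np.outer(r,r);A+=P;b+=P@o
    return np.linalg.solve(A,b)
def proj(im,p):
    T=np.linalg.inv(np.array(im['cam_to_world']));c=T[:3,:3]@np.array(p,float)+T[:3,3]
    return cv2.projectPoints(np.array([[c[0],-c[1],-c[2]]]),np.zeros(3),np.zeros(3),np.array(im['K'],float),np.array(im['dist'],float))[0].ravel()
E
python3 - <<'E'
from h import *
import pickle
for n in('scene','top'):
    im=get_image(n);pickle.dump(im,open(n+'.pkl','wb'));cv2.imwrite(f'pics/{n}.png',cv2.resize(im['img'][:,:,::-1],(800,500),interpolation=cv2.INTER_CUBIC))
    print(n,np.round(im['cam_to_world'],2).tolist(),np.round(im['K'],1).tolist())
s=readout.state();print(s,bot.grasp_offset)
print(np.round(get_image('wrist')['T_tool_cam'],3).tolist())
E
```

```text
scene [[-0.04, -0.75, 0.66, 1241.2], [1.0, -0.04, 0.01, 56.77], [0.02, 0.66, 0.75, 909.05], [0.0, 0.0, 0.0, 1.0]] [[450.0, 0.0, 326.6], [0.0, 450.0, 203.3], [0.0, 0.0, 1.0]]
top [[-0.0, 0.99, -0.11, 413.08], [-1.0, -0.0, -0.0, 28.96], [-0.0, 0.11, 0.99, 982.74], [0.0, 0.0, 0.0, 1.0]] [[382.3, 0.0, 312.9], [0.0, 382.3, 198.8], [0.0, 0.0, 1.0]]
{'t': 0.1, 'joint_pos': array([-1.23927569e+00,  5.27722488e-02,  1.40164933e+00, -7.06555648e-06,
        1.68855601e+00, -7.02911972e-02]), 'joint_velocities': array([-0.00106816, -0.00262039, -0.0029886 ,  0.00072472, -0.00064148,
        0.00226554]), 'joint_efforts': array([ 1.46300346e-03, -3.82583141e+01, -3.60985601e+01, -1.36022427e-05,
        4.78407383e-03, -1.81138859e-05]), 'eef_pos': array([ 205.29075074, -483.0195934 ,  303.14416823]), 'tool_rot': array([-6.86110884e-04,  9.79886045e-01,  1.99556658e-01, -9.36680486e-05]), 'contact_force': array([-0.01563584, -0.49585112, -0.65112358]), 'torque': array([-0.02997258, -0.07237307,  0.00867829]), 'grip_force': 0.0, 'grip_width': 85.48123687719013} 53.900000000000006
[[-0.001, 0.951, 0.311, 81.433], [1.0, 0.001, 0.001, -1.094], [0.0, 0.311, -0.951, -69.705], [0.0, 0.0, 0.0, 1.0]]
```

View pics/scene.png

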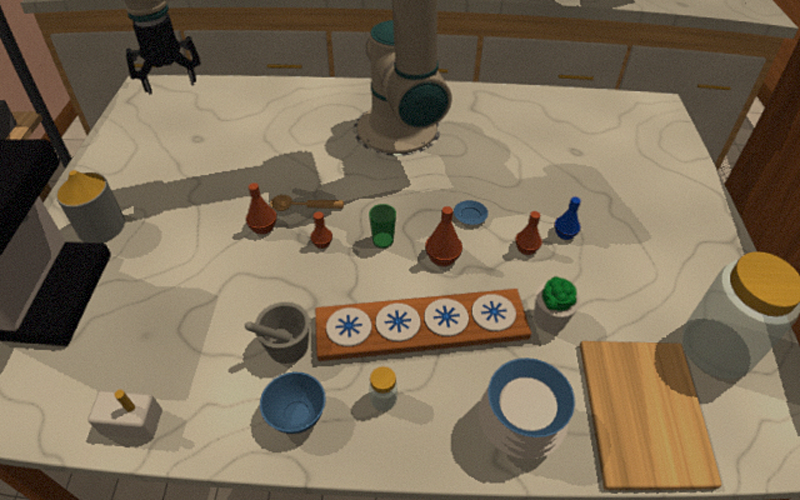

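View pics/top.png

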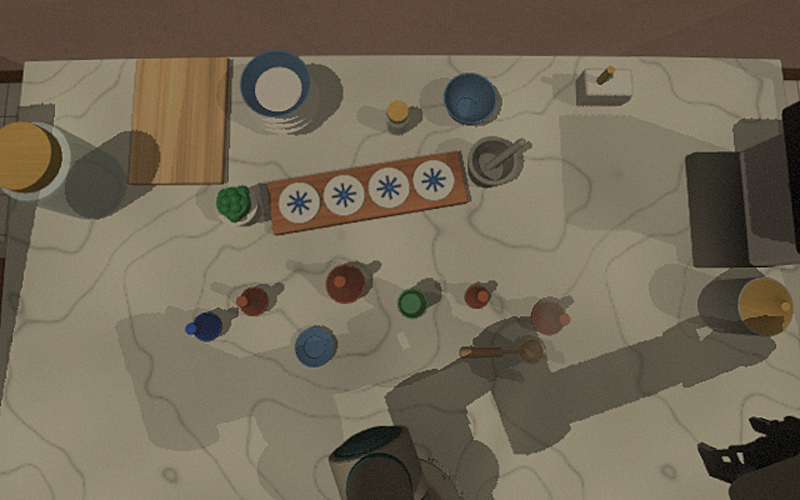

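The mortar stands at the -y end, beside seat_4, so the order is d→4, c→3, b→2, a→1. In the scene picture, left to right, the tagines are c (255,187), a (319,216), d (447,211) and b (533,215). The blue one at (575,200) is the look-alike. Next I'll enlarge both views.

```bash
python3 - <<'E'
from h import *
import pickle
for n,(x0,y0,w,h) in dict(scene=(190,140,260,150),top=(180,115,290,155)).items():
    im=pickle.load(open(n+'.pkl','rb'))['img'][y0:y0+h,x0:x0+w,::-1]
    s=800/w;c=cv2.resize(im,None,fx=s,fy=s,interpolation=cv2.INTER_CUBIC)
    for k in range(0,w,20):
        cv2.line(c,(int(k*s),0),(int(k*s),6),(0,255,0),1);cv2.putText(c,str(x0+k),(int(k*s),16),0,.35,(0,0,0),1)
    for k in range(0,h,20): cv2.putText(c,'-'+str(y0+k),(0,int(k*s)+4),0,.35,(0,0,0),1)
    cv2.imwrite(f'pics/{n}_c.png',c);print(s,c.shape)
E
```

```text
3.076923076923077 (462, 800, 3)
2.7586206896551726 (428, 800, 3)
```

View pics/scene_c.png

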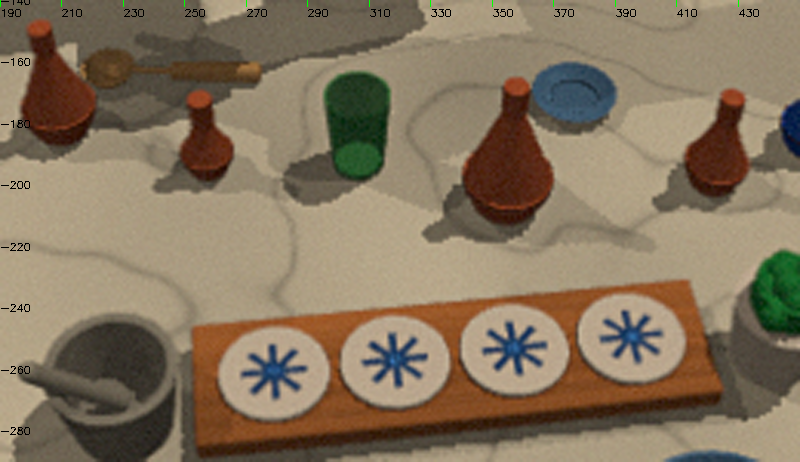

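View pics/top_c.png

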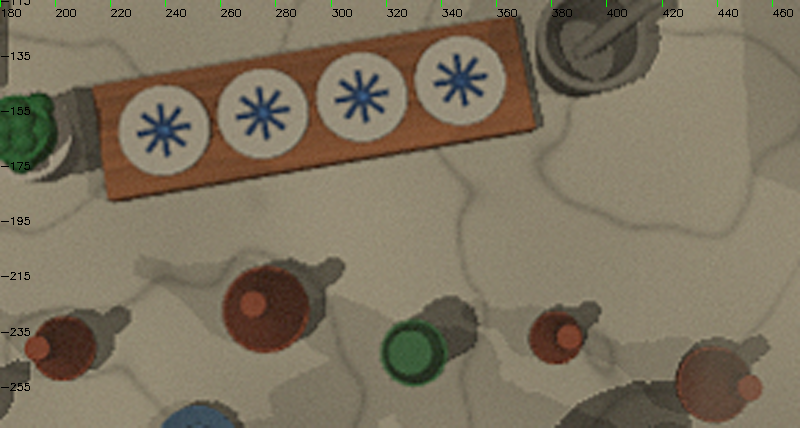

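Knob tops in crop pixels:

| Crop | c | a | d | b |
|---|---|---|---|---|
| scene | (39,28) | (199,98) | (516,85) | (732,97) |
| top | (749,387) | (569,337) | (253,304) | (37,349) |

Star centres in the same crops:

| Crop | s4 | s3 | s2 | s1 |
|---|---|---|---|---|
| scene | (274,372) | (395,360) | (514,349) | (632,337) |
| top | (460,81) | (362,97) | (263,114) | (164,130) |

```bash
python3 - <<'E'
from h import *
import pickle
S=pickle.load(open('scene.pkl','rb'));T=pickle.load(open('top.pkl','rb'))
P=dict(c=(39,28,749,387),a=(199,98,569,337),d=(516,85,253,304),b=(732,97,37,349),s4=(274,372,460,81),s3=(395,360,362,97),s2=(514,349,263,114),s1=(632,337,164,130))
H=dict(a=86,b=104,c=122,d=140)
for n,(u,v,x,y) in P.items():
    s=800/260;t=800/290
    a=(S,190+(u+.5)/s-.5,140+(v+.5)/s-.5);b=(T,180+(x+.5)/t-.5,115+(y+.5)/t-.5);h=H.get(n,35)
    print(n,tri([a,b]).round(1),atz(*a,h)[:2].round(1),atz(*b,h)[:2].round(1))
g=(T,180+412/t,115+352/t);print('glass',atz(*g,60).round())
E
```

```text
c [ 382.  -281.9  121.3] [ 382.3 -283.1] [ 381.9 -280. ]
a [ 423.7 -142.3   86. ] [ 423.5 -143.8] [ 423.6 -140.9]
d [450.2 119.7 140.9] [449.4 118.4] [450.2 121.2]
b [414.8 303.6 103.1] [416.2 301.8] [414.8 305. ]
s4 [659.5 -57.5  33.6] [660.4 -58.8] [659. -56.]
s3 [644.5  33.1  34.3] [645.   31.9] [644.3  34.3]
s2 [629.2 123.9  33.2] [630.6 122.5] [628.7 125.1]
s1 [614.4 215.2  34.1] [615.2 214.2] [614.2 215.8]
glass [411.  -9.  60.]
```

>>> send_rows(targets=[{"az": 0.134,"claw": 0.2},{"az": 0.134},{"az": 0.134},{"dx": 22,"dy": -25},{"dx": 22,"dy": -25},{"dx": 22,"dy": -25},{"dx": 22,"dy": -25},{"dx": 22,"dy": -25},{"dx": 22,"dy": -25},{"dx": 22,"dy": -25},{"dx": 22.7,"dy": -26.3},{"dz": 30},{"dz": 20},{},{},{}], squeeze=40)

```text
invalid input
```

```bash
cat >> h.py <<'E'
from scipy.spatial.transform import Rotation as R
def wrist():
    s=readout.state();im=get_image('wrist');q=s['tool_rot']
    M=np.eye(4);M[:3,:3]=R.from_quat([q[1],q[2],q[3],q[0]]).as_matrix();M[:3,3]=s['eef_pos']
    im['cam_to_world']=M@np.array(im['T_tool_cam']);return s,im
E
python3 - <<'E'
from h import *
s,im=wrist();print(s['t'],s['eef_pos'],s['tool_rot'],s['grip_width'],s['joint_pos'].round(2))
img=im['img'][:,:,::-1].copy()
for p in[(382,-281.9,122),(382,-281.9,0)]:
    u=proj(im,p);print(u);cv2.drawMarker(img,tuple(int(round(k)) for k in u),(0,255,0),0,12,1)
cv2.imwrite('pics/w1.png',img)
E
```

```text
0.15 [ 205.2816041  -483.05761897  303.2823042 ] [-5.64626175e-04  9.79887016e-01  1.99552273e-01 -8.69360422e-05] 85.1953311945041 [-1.24  0.05  1.4  -0.    1.69 -0.07]
[ 106.82520051 -216.34798761]
[ 185.80566959 -101.64916875]
```

View pics/w1.png

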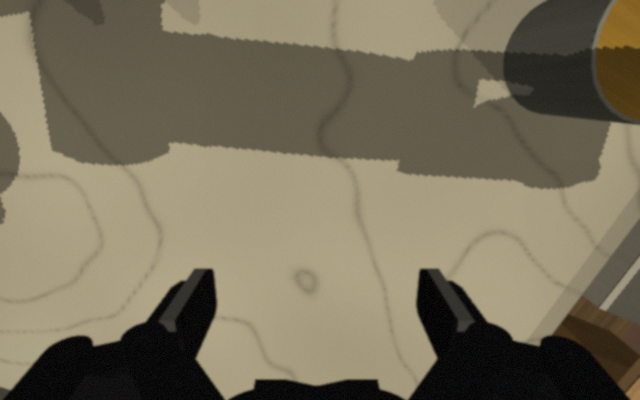

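The call was refused, and the view still shows open fingers over bare table. Each row probably needs every key, so I'll send full rows.

>>> send_rows(targets=[{"dx": 0,"dy": 0,"dz": 0,"ax": 0,"ay": 0,"az": 0.134,"claw": 0.2},{"dx": 0,"dy": 0,"dz": 0,"ax": 0,"ay": 0,"az": 0.134,"claw": 0.2},{"dx": 0,"dy": 0,"dz": 0,"ax": 0,"ay": 0,"az": 0.134,"claw": 0.2},{"dx": 22,"dy": -25,"dz": 0,"ax": 0,"ay": 0,"az": 0,"claw": 0.2},{"dx": 22,"dy": -25,"dz": 0,"ax": 0,"ay": 0,"az": 0,"claw": 0.2},{"dx": 22,"dy": -25,"dz": 0,"ax": 0,"ay": 0,"az": 0,"claw": 0.2},{"dx": 22,"dy": -25,"dz": 0,"ax": 0,"ay": 0,"az": 0,"claw": 0.2},{"dx": 22,"dy": -25,"dz": 0,"ax": 0,"ay": 0,"az": 0,"claw": 0.2},{"dx": 22,"dy": -25,"dz": 0,"ax": 0,"ay": 0,"az": 0,"claw": 0.2},{"dx": 22,"dy": -25,"dz": 0,"ax": 0,"ay": 0,"az": 0,"claw": 0.2},{"dx": 22.7,"dy": -26.3,"dz": 0,"ax": 0,"ay": 0,"az": 0,"claw": 0.2},{"dx": 0,"dy": 0,"dz": 30,"ax": 0,"ay": 0,"az": 0,"claw": 0.2},{"dx": 0,"dy": 0,"dz": 20,"ax": 0,"ay": 0,"az": 0,"claw": 0.2},{"dx": 0,"dy": 0,"dz": 0,"ax": 0,"ay": 0,"az": 0,"claw": 0.2},{"dx": 0,"dy": 0,"dz": 0,"ax": 0,"ay": 0,"az": 0,"claw": 0.2},{"dx": 0,"dy": 0,"dz": 0,"ax": 0,"ay": 0,"az": 0,"claw": 0.2}], squeeze=40)

```text
t: 1.8
eef_pos: [382.3, -282.4, 255.5]
tool_rot: [0.001, 1.0, -0.0, 0.001]
contact_force: [0.2, -0.3, 0.6]
grip_width: 51.4
grip_force: 0.0
```

```bash
python3 - <<'E'
from h import *
s,im=wrist();print(s['t'],s['eef_pos'],s['tool_rot'],s['grip_width'],s['joint_pos'].round(2))
img=im['img'][:,:,::-1].copy()
for p in[(382,-281.9,122),(382,-281.9,0)]:
    u=proj(im,p);print(u);cv2.drawMarker(img,tuple(int(round(k)) for k in u),(0,255,0),0,12,1)
cv2.imwrite('pics/w2.png',img)
E
```

```text
1.8 [ 382.298536   -282.42421634  255.45162346] [ 8.04834841e-04  9.99999224e-01 -3.42595940e-04  8.86695750e-04] 51.42996015145978 [-0.71 -0.07  1.62 -0.    1.59  0.86]
[317.87426409 225.63069177]
[317.08142056 178.38928214]
```

View pics/w2.png

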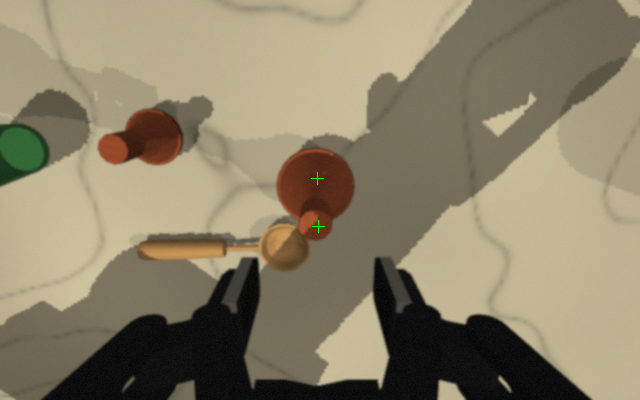

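The knob of c appears at (316,224), against a prediction of (318,226), so it is within about 1 mm. I'll descend, grip, and lift slightly to check.

>>> send_rows(targets=[{"dx": 0,"dy": 0,"dz": 20,"ax": 0,"ay": 0,"az": 0,"claw": 0.2},{"dx": 0,"dy": 0,"dz": 20,"ax": 0,"ay": 0,"az": 0,"claw": 0.2},{"dx": 0,"dy": 0,"dz": 20,"ax": 0,"ay": 0,"az": 0,"claw": 0.2},{"dx": 0,"dy": 0,"dz": 15,"ax": 0,"ay": 0,"az": 0,"claw": 0.2},{"dx": 0,"dy": 0,"dz": 10,"ax": 0,"ay": 0,"az": 0,"claw": 0.2},{"dx": 0,"dy": 0,"dz": 4,"ax": 0,"ay": 0,"az": 0,"claw": 0.2},{"dx": 0,"dy": 0,"dz": 0,"ax": 0,"ay": 0,"az": 0,"claw": 0.2},{"dx": 0,"dy": 0,"dz": 0,"ax": 0,"ay": 0,"az": 0,"claw": -1},{"dx": 0,"dy": 0,"dz": 0,"ax": 0,"ay": 0,"az": 0,"claw": -1},{"dx": 0,"dy": 0,"dz": 0,"ax": 0,"ay": 0,"az": 0,"claw": -1},{"dx": 0,"dy": 0,"dz": 0,"ax": 0,"ay": 0,"az": 0,"claw": -1},{"dx": 0,"dy": 0,"dz": 0,"ax": 0,"ay": 0,"az": 0,"claw": -1},{"dx": 0,"dy": 0,"dz": 0,"ax": 0,"ay": 0,"az": 0,"claw": -1},{"dx": 0,"dy": 0,"dz": -5,"ax": 0,"ay": 0,"az": 0,"claw": -1},{"dx": 0,"dy": 0,"dz": -10,"ax": 0,"ay": 0,"az": 0,"claw": -1},{"dx": 0,"dy": 0,"dz": -15,"ax": 0,"ay": 0,"az": 0,"claw": -1},{"dx": 0,"dy": 0,"dz": 0,"ax": 0,"ay": 0,"az": 0,"claw": -1},{"dx": 0,"dy": 0,"dz": 0,"ax": 0,"ay": 0,"az": 0,"claw": -1}], squeeze=60)

```text
t: 3.65
eef_pos: [382.1, -282.0, 195.0]
tool_rot: [0.0, 1.0, -0.0, 0.0]
contact_force: [0.0, -0.0, -2.3]
grip_width: 20.4
grip_force: 58.7
```

```bash
python3 - <<'E'
from h import *
s,im=wrist();print(s['t'],s['eef_pos'],s['contact_force'],s['grip_width'],s['grip_force'],s['torque'])
cv2.imwrite('pics/w3.png',im['img'][:,:,::-1])
E
```

```text
3.65 [ 382.08390302 -281.95878431  194.95016446] [ 0.0047725  -0.01866427 -2.27698343] 20.38469276584271 58.74156832695007 [-0.01863893  0.03859202 -0.03085871]
```

View pics/w3.png

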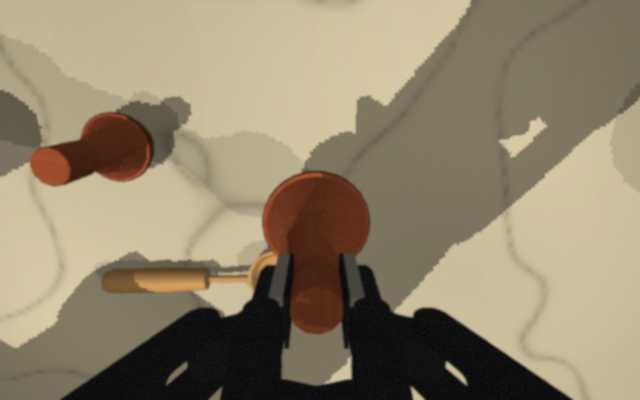

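c is held: opening 20.4 mm, weight 2.3 N, hanging upright. Now to seat_3.

>>> send_rows(targets=[{"dx": 0,"dy": 0,"dz": -15,"ax": 0,"ay": 0,"az": 0,"claw": -1},{"dx": 0,"dy": 0,"dz": -25,"ax": 0,"ay": 0,"az": 0,"claw": -1},{"dx": 0,"dy": 0,"dz": -25,"ax": 0,"ay": 0,"az": 0,"claw": -1},{"dx": 4.5,"dy": -12,"dz": -20,"ax": 0,"ay": 0,"az": 0,"claw": -1},{"dx": 9.2,"dy": -24.2,"dz": 0,"ax": 0,"ay": 0,"az": 0,"claw": -1},{"dx": 9.2,"dy": -24.2,"dz": 0,"ax": 0,"ay": 0,"az": 0,"claw": -1},{"dx": 9.2,"dy": -24.2,"dz": 0,"ax": 0,"ay": 0,"az": 0,"claw": -1},{"dx": 9.2,"dy": -24.2,"dz": 0,"ax": 0,"ay": 0,"az": 0,"claw": -1},{"dx": 9.2,"dy": -24.2,"dz": 0,"ax": 0,"ay": 0,"az": 0,"claw": -1},{"dx": 9.2,"dy": -24.2,"dz": 0,"ax": 0,"ay": 0,"az": 0,"claw": -1},{"dx": 9.2,"dy": -24.2,"dz": 0,"ax": 0,"ay": 0,"az": 0,"claw": -1},{"dx": 9.2,"dy": -24.2,"dz": 0,"ax": 0,"ay": 0,"az": 0,"claw": -1},{"dx": 9.2,"dy": -24.2,"dz": 0,"ax": 0,"ay": 0,"az": 0,"claw": -1},{"dx": 9.2,"dy": -24.2,"dz": 0,"ax": 0,"ay": 0,"az": 0,"claw": -1},{"dx": 9.2,"dy": -24.2,"dz": 0,"ax": 0,"ay": 0,"az": 0,"claw": -1},{"dx": 9.2,"dy": -24.2,"dz": 0,"ax": 0,"ay": 0,"az": 0,"claw": -1},{"dx": 10,"dy": -12.7,"dz": 0,"ax": 0,"ay": 0,"az": 0,"claw": -1}])

```text
t: 5.4
eef_pos: [507.0, 34.9, 278.8]
tool_rot: [-0.0, 1.0, 0.001, -0.001]
contact_force: [0.0, -0.0, -0.6]
grip_width: 20.6
grip_force: 58.9
```

>>> send_rows(targets=[{"dx": 20,"dy": 0,"dz": 0,"ax": 0,"ay": 0,"az": 0,"claw": -1},{"dx": 25,"dy": 0,"dz": 0,"ax": 0,"ay": 0,"az": 0,"claw": -1},{"dx": 25,"dy": 0,"dz": 0,"ax": 0,"ay": 0,"az": 0,"claw": -1},{"dx": 25,"dy": 0,"dz": 0,"ax": 0,"ay": 0,"az": 0,"claw": -1},{"dx": 25,"dy": 0,"dz": 0,"ax": 0,"ay": 0,"az": 0,"claw": -1},{"dx": 16,"dy": 0,"dz": 15,"ax": 0,"ay": 0,"az": 0,"claw": -1},{"dx": 0,"dy": 0,"dz": 20,"ax": 0,"ay": 0,"az": 0,"claw": -1},{"dx": 0,"dy": 0,"dz": 0,"ax": 0,"ay": 0,"az": 0,"claw": -1},{"dx": 0,"dy": 0,"dz": 0,"ax": 0,"ay": 0,"az": 0,"claw": -1},{"dx": 0,"dy": 0,"dz": 0,"ax": 0,"ay": 0,"az": 0,"claw": -1}])

```text
t: 6.4
eef_pos: [643.1, 33.1, 246.2]
tool_rot: [0.0, 1.0, -0.0, 0.001]
contact_force: [-0.8, 0.9, -2.0]
grip_width: 20.1
grip_force: 58.9
```

```bash
python3 - <<'E'
from h import *
s,im=wrist();print(s['t'],s['eef_pos'],s['contact_force'],s['grip_width'],s['grip_force'])
img=im['img'][:,:,::-1].copy()
for p in[(659.5,-57.5,35),(644.5,33.1,35),(629.2,123.9,35)]:
    u=proj(im,p);print(u);cv2.drawMarker(img,tuple(int(round(k)) for k in u),(0,255,0),0,12,1)
cv2.imwrite('pics/w4.png',img)
E
```

```text
6.4 [643.13406314  33.12425113 246.18173849] [-0.79155151  0.86697761 -2.00638765] 20.11288078837059 58.92614006996155
[428.40628899 171.61204268]
[318.33083811 189.2565538 ]
[211.51082146 206.69790743]
```

View pics/w4.png

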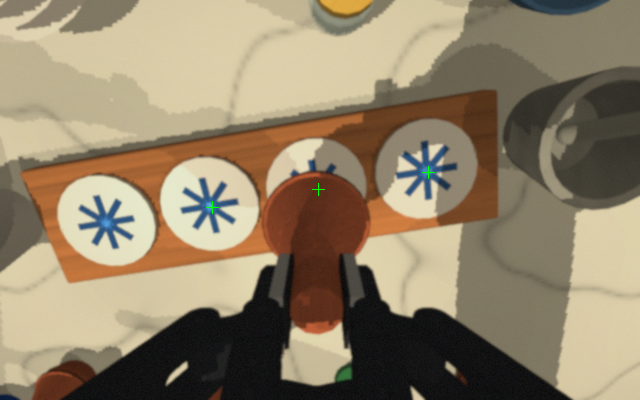

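The predicted star centres (428,172) and (211,207) fall on the stars, so the tile positions hold. I'll shift x by +1.4 and lower most of the way.

>>> send_rows(targets=[{"dx": 1.4,"dy": 0,"dz": 15,"ax": 0,"ay": 0,"az": 0,"claw": -1},{"dx": 0,"dy": 0,"dz": 15,"ax": 0,"ay": 0,"az": 0,"claw": -1},{"dx": 0,"dy": 0,"dz": 8,"ax": 0,"ay": 0,"az": 0,"claw": -1},{"dx": 0,"dy": 0,"dz": 4,"ax": 0,"ay": 0,"az": 0,"claw": -1},{"dx": 0,"dy": 0,"dz": 2,"ax": 0,"ay": 0,"az": 0,"claw": -1},{"dx": 0,"dy": 0,"dz": 0,"ax": 0,"ay": 0,"az": 0,"claw": -1},{"dx": 0,"dy": 0,"dz": 0,"ax": 0,"ay": 0,"az": 0,"claw": -1},{"dx": 0,"dy": 0,"dz": 0,"ax": 0,"ay": 0,"az": 0,"claw": -1}])

```text
t: 7.25
eef_pos: [644.5, 33.1, 201.1]
tool_rot: [0.0, 1.0, -0.0, 0.0]
contact_force: [0.2, 0.8, -0.5]
grip_width: 20.3
grip_force: 59.3
```

>>> send_rows(targets=[{"dx": 0,"dy": 0,"dz": 1,"ax": 0,"ay": 0,"az": 0,"claw": -1},{"dx": 0,"dy": 0,"dz": 0,"ax": 0,"ay": 0,"az": 0,"claw": -1},{"dx": 0,"dy": 0,"dz": 0,"ax": 0,"ay": 0,"az": 0,"claw": -1},{"dx": 0,"dy": 0,"dz": 0,"ax": 0,"ay": 0,"az": 0,"claw": -1}])

```text
t: 7.65
eef_pos: [644.7, 33.1, 201.1]
tool_rot: [0.0, 1.0, -0.0, 0.001]
contact_force: [-1.7, 0.1, 5.6]
grip_width: 19.9
grip_force: 59.7
```

Contact (5.6 N), so c is seated. I'll release, rise and go to d.

>>> send_rows(targets=[{"dx": 0,"dy": 0,"dz": 0,"ax": 0,"ay": 0,"az": 0,"claw": 0.2},{"dx": 0,"dy": 0,"dz": 0,"ax": 0,"ay": 0,"az": 0,"claw": 0.2},{"dx": 0,"dy": 0,"dz": 0,"ax": 0,"ay": 0,"az": 0,"claw": 0.2},{"dx": 0,"dy": 0,"dz": 0,"ax": 0,"ay": 0,"az": 0,"claw": 0.2},{"dx": 0,"dy": 0,"dz": -10,"ax": 0,"ay": 0,"az": 0,"claw": 0.2},{"dx": 0,"dy": 0,"dz": -20,"ax": 0,"ay": 0,"az": 0,"claw": 0.2},{"dx": 0,"dy": 0,"dz": -30,"ax": 0,"ay": 0,"az": 0,"claw": 0.2},{"dx": 0,"dy": 0,"dz": -20,"ax": 0,"ay": 0,"az": 0,"claw": 0.2},{"dx": -32.4,"dy": -14.4,"dz": 0,"ax": 0,"ay": 0,"az": 0,"claw": 0.2},{"dx": -32.4,"dy": -14.4,"dz": 0,"ax": 0,"ay": 0,"az": 0,"claw": 0.2},{"dx": -32.4,"dy": -14.4,"dz": 0,"ax": 0,"ay": 0,"az": 0,"claw": 0.2},{"dx": -32.4,"dy": -14.4,"dz": 0,"ax": 0,"ay": 0,"az": 0,"claw": 0.2},{"dx": -32.4,"dy": -14.4,"dz": 0,"ax": 0,"ay": 0,"az": 0,"claw": 0.2},{"dx": -32.4,"dy": -14.4,"dz": 0,"ax": 0,"ay": 0,"az": 0,"claw": 0.2},{"dx": 0,"dy": 0,"dz": 0,"ax": 0,"ay": 0,"az": 0,"claw": 0.2},{"dx": 0,"dy": 0,"dz": 0,"ax": 0,"ay": 0,"az": 0,"claw": 0.2},{"dx": 0,"dy": 0,"dz": 0,"ax": 0,"ay": 0,"az": 0,"claw": 0.2}])

```text
t: 9.35
eef_pos: [450.7, 119.3, 280.5]
tool_rot: [0.0, 1.0, -0.0, 0.001]
contact_force: [-0.0, -0.0, -0.8]
grip_width: 51.2
grip_force: 0.0
```

```bash
python3 - <<'E'
from h import *
s,im=wrist();print(s['t'],s['eef_pos'],s['grip_width'])
img=im['img'][:,:,::-1].copy()
w=get_image('top')['img'][:,:,::-1]
for p in[(450.2,119.7,140)]:
    u=proj(im,p);print(u);cv2.drawMarker(img,tuple(int(round(k)) for k in u),(0,255,0),0,12,1)
o=np.hstack([cv2.resize(img,(400,250)),cv2.resize(w[115:270,180:428],(400,250))])
cv2.imwrite('pics/w5.png',o)
E
```

```text
9.35 [450.67201667 119.30892372 280.46056309] 51.180976458219476
[318.35113579 221.71847874]
```

View pics/w5.png

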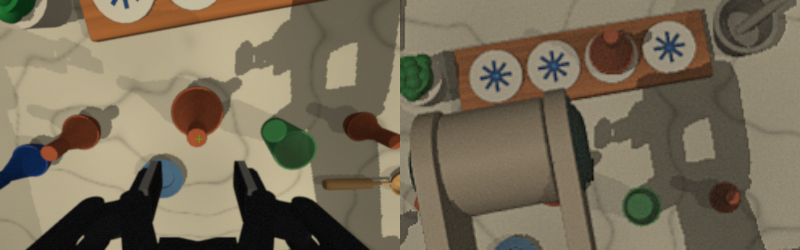

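c stands on seat_3 (610,50 in the right half). The knob of d is at (197,137) in the left half, about 1 mm from prediction. Grip d.

>>> send_rows(targets=[{"dx": 0,"dy": 0,"dz": 25,"ax": 0,"ay": 0,"az": 0,"claw": 0.2},{"dx": 0,"dy": 0,"dz": 25,"ax": 0,"ay": 0,"az": 0,"claw": 0.2},{"dx": 0,"dy": 0,"dz": 20,"ax": 0,"ay": 0,"az": 0,"claw": 0.2},{"dx": 0,"dy": 0,"dz": 15,"ax": 0,"ay": 0,"az": 0,"claw": 0.2},{"dx": 0,"dy": 0,"dz": 8,"ax": 0,"ay": 0,"az": 0,"claw": 0.2},{"dx": 0,"dy": 0,"dz": 3.5,"ax": 0,"ay": 0,"az": 0,"claw": 0.2},{"dx": 0,"dy": 0,"dz": 0,"ax": 0,"ay": 0,"az": 0,"claw": 0.2},{"dx": 0,"dy": 0,"dz": 0,"ax": 0,"ay": 0,"az": 0,"claw": -1},{"dx": 0,"dy": 0,"dz": 0,"ax": 0,"ay": 0,"az": 0,"claw": -1},{"dx": 0,"dy": 0,"dz": 0,"ax": 0,"ay": 0,"az": 0,"claw": -1},{"dx": 0,"dy": 0,"dz": 0,"ax": 0,"ay": 0,"az": 0,"claw": -1},{"dx": 0,"dy": 0,"dz": 0,"ax": 0,"ay": 0,"az": 0,"claw": -1},{"dx": 0,"dy": 0,"dz": 0,"ax": 0,"ay": 0,"az": 0,"claw": -1},{"dx": 0,"dy": 0,"dz": -5,"ax": 0,"ay": 0,"az": 0,"claw": -1},{"dx": 0,"dy": 0,"dz": -10,"ax": 0,"ay": 0,"az": 0,"claw": -1},{"dx": 0,"dy": 0,"dz": -15,"ax": 0,"ay": 0,"az": 0,"claw": -1},{"dx": 0,"dy": 0,"dz": 0,"ax": 0,"ay": 0,"az": 0,"claw": -1},{"dx": 0,"dy": 0,"dz": 0,"ax": 0,"ay": 0,"az": 0,"claw": -1}])

```text
t: 11.25
eef_pos: [450.0, 119.5, 213.2]
tool_rot: [0.0, 1.0, -0.0, -0.0]
contact_force: [-0.1, 0.6, -3.9]
grip_width: 20.5
grip_force: 58.7
```

d is held (3.9 N). Carry it to seat_4.

>>> send_rows(targets=[{"dx": 0,"dy": 0,"dz": -15,"ax": 0,"ay": 0,"az": 0,"claw": -1},{"dx": 0,"dy": 0,"dz": -25,"ax": 0,"ay": 0,"az": 0,"claw": -1},{"dx": 0,"dy": 0,"dz": -25,"ax": 0,"ay": 0,"az": 0,"claw": -1},{"dx": 0,"dy": 0,"dz": -25,"ax": 0,"ay": 0,"az": 0,"claw": -1},{"dx": 0,"dy": 12,"dz": 0,"ax": 0,"ay": 0,"az": 0,"claw": -1},{"dx": 0,"dy": 24,"dz": 0,"ax": 0,"ay": 0,"az": 0,"claw": -1},{"dx": 0,"dy": 24,"dz": 0,"ax": 0,"ay": 0,"az": 0,"claw": -1},{"dx": 0,"dy": 24,"dz": 0,"ax": 0,"ay": 0,"az": 0,"claw": -1},{"dx": 0,"dy": 24,"dz": 0,"ax": 0,"ay": 0,"az": 0,"claw": -1},{"dx": 0,"dy": 24,"dz": 0,"ax": 0,"ay": 0,"az": 0,"claw": -1},{"dx": 0,"dy": 24,"dz": 0,"ax": 0,"ay": 0,"az": 0,"claw": -1},{"dx": 10,"dy": 21,"dz": 0,"ax": 0,"ay": 0,"az": 0,"claw": -1}])

```text
t: 12.45
eef_pos: [458.9, -59.2, 301.0]
tool_rot: [-0.0, 1.0, -0.001, -0.002]
contact_force: [-0.2, 0.1, -3.8]
grip_width: 20.6
grip_force: 59.0
```

>>> send_rows(targets=[{"dx": 24,"dy": 0,"dz": 0,"ax": 0,"ay": 0,"az": 0,"claw": -1},{"dx": 24,"dy": 0,"dz": 0,"ax": 0,"ay": 0,"az": 0,"claw": -1},{"dx": 24,"dy": 0,"dz": 0,"ax": 0,"ay": 0,"az": 0,"claw": -1},{"dx": 24,"dy": 0,"dz": 0,"ax": 0,"ay": 0,"az": 0,"claw": -1},{"dx": 24,"dy": 0,"dz": 0,"ax": 0,"ay": 0,"az": 0,"claw": -1},{"dx": 24,"dy": 0,"dz": 0,"ax": 0,"ay": 0,"az": 0,"claw": -1},{"dx": 24,"dy": 0,"dz": 0,"ax": 0,"ay": 0,"az": 0,"claw": -1},{"dx": 20,"dy": 0,"dz": 0,"ax": 0,"ay": 0,"az": 0,"claw": -1},{"dx": 11.5,"dy": 0,"dz": 15,"ax": 0,"ay": 0,"az": 0,"claw": -1},{"dx": 0,"dy": 0,"dz": 15,"ax": 0,"ay": 0,"az": 0,"claw": -1},{"dx": 0,"dy": 0,"dz": 20,"ax": 0,"ay": 0,"az": 0,"claw": -1},{"dx": 0,"dy": 0,"dz": 20,"ax": 0,"ay": 0,"az": 0,"claw": -1},{"dx": 0,"dy": 0,"dz": 0,"ax": 0,"ay": 0,"az": 0,"claw": -1},{"dx": 0,"dy": 0,"dz": 0,"ax": 0,"ay": 0,"az": 0,"claw": -1},{"dx": 0,"dy": 0,"dz": 0,"ax": 0,"ay": 0,"az": 0,"claw": -1}])

```text
t: 13.95
eef_pos: [659.5, -57.8, 234.6]
tool_rot: [0.0, 1.0, -0.0, 0.001]
contact_force: [0.2, 0.2, -2.4]
grip_width: 20.3
grip_force: 59.1
```

>>> send_rows(targets=[{"dx": 0,"dy": 0,"dz": 8,"ax": 0,"ay": 0,"az": 0,"claw": -1},{"dx": 0,"dy": 0,"dz": 4,"ax": 0,"ay": 0,"az": 0,"claw": -1},{"dx": 0,"dy": 0,"dz": 2,"ax": 0,"ay": 0,"az": 0,"claw": -1},{"dx": 0,"dy": 0,"dz": 0,"ax": 0,"ay": 0,"az": 0,"claw": -1},{"dx": 0,"dy": 0,"dz": 0,"ax": 0,"ay": 0,"az": 0,"claw": -1},{"dx": 0,"dy": 0,"dz": 0,"ax": 0,"ay": 0,"az": 0,"claw": -1}])

```text
t: 14.55
eef_pos: [659.6, -57.5, 219.5]
tool_rot: [0.0, 1.0, -0.0, 0.0]
contact_force: [0.6, 0.8, -1.9]
grip_width: 20.4
grip_force: 59.4
```

>>> send_rows(targets=[{"dx": 0,"dy": 0,"dz": 1,"ax": 0,"ay": 0,"az": 0,"claw": -1},{"dx": 0,"dy": 0,"dz": 0,"ax": 0,"ay": 0,"az": 0,"claw": -1},{"dx": 0,"dy": 0,"dz": 0,"ax": 0,"ay": 0,"az": 0,"claw": -1}])

```text
t: 14.85
eef_pos: [659.7, -57.5, 219.5]
tool_rot: [0.0, 1.0, -0.0, 0.001]
contact_force: [-0.7, 0.9, 3.9]
grip_width: 20.3
grip_force: 59.7
```

d is seated. Release, rise and go to a.

>>> send_rows(targets=[{"dx": 0,"dy": 0,"dz": 0,"ax": 0,"ay": 0,"az": 0,"claw": 0.2},{"dx": 0,"dy": 0,"dz": 0,"ax": 0,"ay": 0,"az": 0,"claw": 0.2},{"dx": 0,"dy": 0,"dz": 0,"ax": 0,"ay": 0,"az": 0,"claw": 0.2},{"dx": 0,"dy": 0,"dz": 0,"ax": 0,"ay": 0,"az": 0,"claw": 0.2},{"dx": 0,"dy": 0,"dz": -10,"ax": 0,"ay": 0,"az": 0,"claw": 0.2},{"dx": 0,"dy": 0,"dz": -20,"ax": 0,"ay": 0,"az": 0,"claw": 0.2},{"dx": 0,"dy": 0,"dz": -30,"ax": 0,"ay": 0,"az": 0,"claw": 0.2},{"dx": -29.5,"dy": 10.6,"dz": 0,"ax": 0,"ay": 0,"az": 0,"claw": 0.2},{"dx": -29.5,"dy": 10.6,"dz": 0,"ax": 0,"ay": 0,"az": 0,"claw": 0.2},{"dx": -29.5,"dy": 10.6,"dz": 0,"ax": 0,"ay": 0,"az": 0,"claw": 0.2},{"dx": -29.5,"dy": 10.6,"dz": 0,"ax": 0,"ay": 0,"az": 0,"claw": 0.2},{"dx": -29.5,"dy": 10.6,"dz": 0,"ax": 0,"ay": 0,"az": 0,"claw": 0.2},{"dx": -29.5,"dy": 10.6,"dz": 20,"ax": 0,"ay": 0,"az": 0,"claw": 0.2},{"dx": -29.5,"dy": 10.6,"dz": 30,"ax": 0,"ay": 0,"az": 0,"claw": 0.2},{"dx": -29.5,"dy": 10.6,"dz": 20,"ax": 0,"ay": 0,"az": 0,"claw": 0.2},{"dx": 0,"dy": 0,"dz": 0,"ax": 0,"ay": 0,"az": 0,"claw": 0.2},{"dx": 0,"dy": 0,"dz": 0,"ax": 0,"ay": 0,"az": 0,"claw": 0.2},{"dx": 0,"dy": 0,"dz": 0,"ax": 0,"ay": 0,"az": 0,"claw": 0.2}])

```text
t: 16.65
eef_pos: [424.6, -142.4, 210.2]
tool_rot: [0.001, 1.0, 0.0, 0.002]
contact_force: [0.2, 0.4, 0.6]
grip_width: 51.1
grip_force: 0.0
```

```bash
python3 - <<'E'
from h import *
s,im=wrist();print(s['t'],s['eef_pos'],s['grip_width'])
img=im['img'][:,:,::-1].copy()
w=get_image('top')['img'][:,:,::-1]
for p in[(423.7,-142.3,86)]:
    u=proj(im,p);print(u);cv2.drawMarker(img,tuple(int(round(k)) for k in u),(0,255,0),0,12,1)
o=np.hstack([cv2.resize(img,(400,250)),cv2.resize(w[115:270,180:428],(400,250))])
cv2.imwrite('pics/w6.png',o)
E
```

```text
16.65 [ 424.64495605 -142.39835942  210.18810763] 51.104827087167976
[318.74688193 232.61254651]
```

View pics/w6.png

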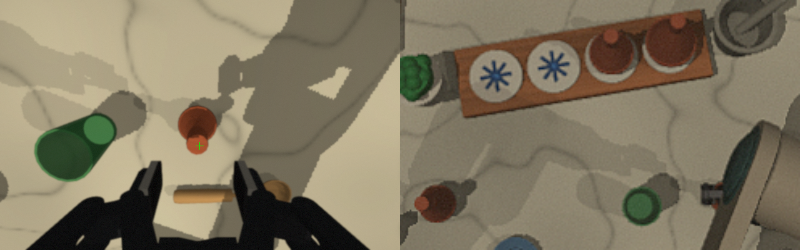

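d stands on seat_4 (672,42 in the right half) and c on seat_3. The knob of a is at (197,145), on prediction. Grip a.

>>> send_rows(targets=[{"dx": -0.7,"dy": 0,"dz": 20,"ax": 0,"ay": 0,"az": 0,"claw": 0.2},{"dx": 0,"dy": 0,"dz": 20,"ax": 0,"ay": 0,"az": 0,"claw": 0.2},{"dx": 0,"dy": 0,"dz": 20,"ax": 0,"ay": 0,"az": 0,"claw": 0.2},{"dx": 0,"dy": 0,"dz": 12,"ax": 0,"ay": 0,"az": 0,"claw": 0.2},{"dx": 0,"dy": 0,"dz": 6,"ax": 0,"ay": 0,"az": 0,"claw": 0.2},{"dx": 0,"dy": 0,"dz": 2,"ax": 0,"ay": 0,"az": 0,"claw": 0.2},{"dx": 0,"dy": 0,"dz": 0,"ax": 0,"ay": 0,"az": 0,"claw": 0.2},{"dx": 0,"dy": 0,"dz": 0,"ax": 0,"ay": 0,"az": 0,"claw": -1},{"dx": 0,"dy": 0,"dz": 0,"ax": 0,"ay": 0,"az": 0,"claw": -1},{"dx": 0,"dy": 0,"dz": 0,"ax": 0,"ay": 0,"az": 0,"claw": -1},{"dx": 0,"dy": 0,"dz": 0,"ax": 0,"ay": 0,"az": 0,"claw": -1},{"dx": 0,"dy": 0,"dz": 0,"ax": 0,"ay": 0,"az": 0,"claw": -1},{"dx": 0,"dy": 0,"dz": 0,"ax": 0,"ay": 0,"az": 0,"claw": -1},{"dx": 0,"dy": 0,"dz": -5,"ax": 0,"ay": 0,"az": 0,"claw": -1},{"dx": 0,"dy": 0,"dz": -10,"ax": 0,"ay": 0,"az": 0,"claw": -1},{"dx": 0,"dy": 0,"dz": -15,"ax": 0,"ay": 0,"az": 0,"claw": -1},{"dx": 0,"dy": 0,"dz": 0,"ax": 0,"ay": 0,"az": 0,"claw": -1},{"dx": 0,"dy": 0,"dz": 0,"ax": 0,"ay": 0,"az": 0,"claw": -1}])

```text
t: 18.55
eef_pos: [422.8, -142.3, 158.5]
tool_rot: [0.0, 1.0, -0.0, 0.0]
contact_force: [-0.6, -0.0, -1.2]
grip_width: 20.5
grip_force: 58.6
```

a is held. Carry it to seat_1.

>>> send_rows(targets=[{"dx": 0,"dy": 0,"dz": -20,"ax": 0,"ay": 0,"az": 0,"claw": -1},{"dx": 0,"dy": 0,"dz": -30,"ax": 0,"ay": 0,"az": 0,"claw": -1},{"dx": 0,"dy": 0,"dz": -30,"ax": 0,"ay": 0,"az": 0,"claw": -1},{"dx": 3,"dy": -12,"dz": -20,"ax": 0,"ay": 0,"az": 0,"claw": -1},{"dx": 3,"dy": -24,"dz": 0,"ax": 0,"ay": 0,"az": 0,"claw": -1},{"dx": 3,"dy": -24,"dz": 0,"ax": 0,"ay": 0,"az": 0,"claw": -1},{"dx": 3,"dy": -24,"dz": 0,"ax": 0,"ay": 0,"az": 0,"claw": -1},{"dx": 3,"dy": -24,"dz": 0,"ax": 0,"ay": 0,"az": 0,"claw": -1},{"dx": 3,"dy": -24,"dz": 0,"ax": 0,"ay": 0,"az": 0,"claw": -1},{"dx": 3,"dy": -24,"dz": 0,"ax": 0,"ay": 0,"az": 0,"claw": -1},{"dx": 3,"dy": -24,"dz": 0,"ax": 0,"ay": 0,"az": 0,"claw": -1},{"dx": 3,"dy": -24,"dz": 0,"ax": 0,"ay": 0,"az": 0,"claw": -1},{"dx": 3,"dy": -24,"dz": 0,"ax": 0,"ay": 0,"az": 0,"claw": -1},{"dx": 3,"dy": -24,"dz": 0,"ax": 0,"ay": 0,"az": 0,"claw": -1},{"dx": 3,"dy": -24,"dz": 0,"ax": 0,"ay": 0,"az": 0,"claw": -1},{"dx": 3,"dy": -24,"dz": 0,"ax": 0,"ay": 0,"az": 0,"claw": -1},{"dx": 3,"dy": -24,"dz": 0,"ax": 0,"ay": 0,"az": 0,"claw": -1},{"dx": 9,"dy": -21.5,"dz": 0,"ax": 0,"ay": 0,"az": 0,"claw": -1},{"dx": 15,"dy": -12,"dz": 0,"ax": 0,"ay": 0,"az": 0,"claw": -1}])

```text
t: 20.45
eef_pos: [488.5, 216.8, 257.3]
tool_rot: [0.0, 1.0, 0.001, -0.001]
contact_force: [0.4, -0.2, -1.2]
grip_width: 20.4
grip_force: 58.7
```

>>> send_rows(targets=[{"dx": 22,"dy": 0,"dz": 0,"ax": 0,"ay": 0,"az": 0,"claw": -1},{"dx": 22,"dy": 0,"dz": 0,"ax": 0,"ay": 0,"az": 0,"claw": -1},{"dx": 22,"dy": 0,"dz": 0,"ax": 0,"ay": 0,"az": 0,"claw": -1},{"dx": 22,"dy": 0,"dz": 0,"ax": 0,"ay": 0,"az": 0,"claw": -1},{"dx": 22,"dy": 0,"dz": 0,"ax": 0,"ay": 0,"az": 0,"claw": -1},{"dx": 15,"dy": 0,"dz": 10,"ax": 0,"ay": 0,"az": 0,"claw": -1},{"dx": 0,"dy": 0,"dz": 20,"ax": 0,"ay": 0,"az": 0,"claw": -1},{"dx": 0,"dy": 0,"dz": 20,"ax": 0,"ay": 0,"az": 0,"claw": -1},{"dx": 0,"dy": 0,"dz": 20,"ax": 0,"ay": 0,"az": 0,"claw": -1},{"dx": 0,"dy": 0,"dz": 0,"ax": 0,"ay": 0,"az": 0,"claw": -1},{"dx": 0,"dy": 0,"dz": 0,"ax": 0,"ay": 0,"az": 0,"claw": -1},{"dx": 0,"dy": 0,"dz": 0,"ax": 0,"ay": 0,"az": 0,"claw": -1}])

```text
t: 21.65
eef_pos: [614.3, 215.3, 189.8]
tool_rot: [-0.0, 1.0, -0.0, 0.001]
contact_force: [0.3, -0.0, 0.2]
grip_width: 20.3
grip_force: 58.7
```

>>> send_rows(targets=[{"dx": 0,"dy": 0,"dz": 12,"ax": 0,"ay": 0,"az": 0,"claw": -1},{"dx": 0,"dy": 0,"dz": 7,"ax": 0,"ay": 0,"az": 0,"claw": -1},{"dx": 0,"dy": 0,"dz": 3,"ax": 0,"ay": 0,"az": 0,"claw": -1},{"dx": 0,"dy": 0,"dz": 2,"ax": 0,"ay": 0,"az": 0,"claw": -1},{"dx": 0,"dy": 0,"dz": 0,"ax": 0,"ay": 0,"az": 0,"claw": -1},{"dx": 0,"dy": 0,"dz": 0,"ax": 0,"ay": 0,"az": 0,"claw": -1}])

```text
t: 22.25
eef_pos: [614.0, 215.3, 164.5]
tool_rot: [-0.0, 1.0, -0.0, 0.0]
contact_force: [-1.1, -0.3, -0.9]
grip_width: 20.4
grip_force: 58.7
```

>>> send_rows(targets=[{"dx": 0,"dy": 0,"dz": 1,"ax": 0,"ay": 0,"az": 0,"claw": -1},{"dx": 0,"dy": 0,"dz": 0,"ax": 0,"ay": 0,"az": 0,"claw": -1},{"dx": 0,"dy": 0,"dz": 0,"ax": 0,"ay": 0,"az": 0,"claw": -1}])

```text
t: 22.55
eef_pos: [614.1, 215.3, 164.3]
tool_rot: [-0.0, 1.0, -0.0, 0.001]
contact_force: [-1.3, -1.1, 6.6]
grip_width: 20.6
grip_force: 59.1
```

a is seated. Release and go to b.

>>> send_rows(targets=[{"dx": 0,"dy": 0,"dz": 0,"ax": 0,"ay": 0,"az": 0,"claw": 0.2},{"dx": 0,"dy": 0,"dz": 0,"ax": 0,"ay": 0,"az": 0,"claw": 0.2},{"dx": 0,"dy": 0,"dz": 0,"ax": 0,"ay": 0,"az": 0,"claw": 0.2},{"dx": 0,"dy": 0,"dz": 0,"ax": 0,"ay": 0,"az": 0,"claw": 0.2},{"dx": 0,"dy": 0,"dz": -10,"ax": 0,"ay": 0,"az": 0,"claw": 0.2},{"dx": 0,"dy": 0,"dz": -20,"ax": 0,"ay": 0,"az": 0,"claw": 0.2},{"dx": 0,"dy": 0,"dz": -30,"ax": 0,"ay": 0,"az": 0,"claw": 0.2},{"dx": 0,"dy": 0,"dz": -15,"ax": 0,"ay": 0,"az": 0,"claw": 0.2},{"dx": -28.5,"dy": -12.6,"dz": 0,"ax": 0,"ay": 0,"az": 0,"claw": 0.2},{"dx": -28.5,"dy": -12.6,"dz": 0,"ax": 0,"ay": 0,"az": 0,"claw": 0.2},{"dx": -28.5,"dy": -12.6,"dz": 0,"ax": 0,"ay": 0,"az": 0,"claw": 0.2},{"dx": -28.5,"dy": -12.6,"dz": 0,"ax": 0,"ay": 0,"az": 0,"claw": 0.2},{"dx": -28.5,"dy": -12.6,"dz": 0,"ax": 0,"ay": 0,"az": 0,"claw": 0.2},{"dx": -28.5,"dy": -12.6,"dz": 0,"ax": 0,"ay": 0,"az": 0,"claw": 0.2},{"dx": -28.5,"dy": -12.6,"dz": 0,"ax": 0,"ay": 0,"az": 0,"claw": 0.2},{"dx": 0,"dy": 0,"dz": 0,"ax": 0,"ay": 0,"az": 0,"claw": 0.2},{"dx": 0,"dy": 0,"dz": 0,"ax": 0,"ay": 0,"az": 0,"claw": 0.2},{"dx": 0,"dy": 0,"dz": 0,"ax": 0,"ay": 0,"az": 0,"claw": 0.2}])

```text
t: 24.35
eef_pos: [415.0, 303.2, 238.6]
tool_rot: [0.0, 1.0, -0.0, 0.0]
contact_force: [0.5, -0.5, 0.0]
grip_width: 51.5
grip_force: 0.0
```

```bash
python3 - <<'E'
from h import *
s,im=wrist();print(s['t'],s['eef_pos'],s['grip_width'])
img=im['img'][:,:,::-1].copy()
w=get_image('scene')['img'][:,:,::-1]
for p in[(414.8,303.6,104)]:
    u=proj(im,p);print(u);cv2.drawMarker(img,tuple(int(round(k)) for k in u),(0,255,0),0,12,1)
o=np.hstack([cv2.resize(img,(400,250)),cv2.resize(w[140:295,190:438],(400,250))])
cv2.imwrite('pics/w7.png',o)
E
```

```text
24.35 [415.0475949  303.17918021 238.55649729] 51.47724875115529
[318.36077372 224.67153138]
```

View pics/w7.png

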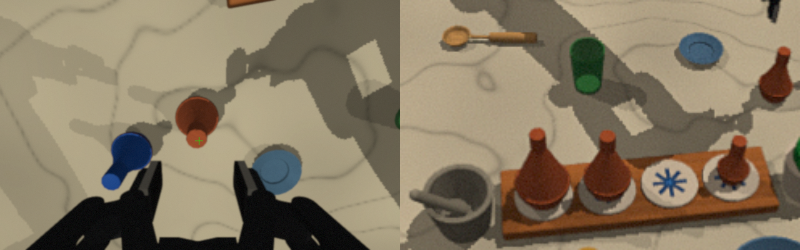

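d, c and a stand on seats 4, 3 and 1. The knob of b is at (197,137), and the blue look-alike is about 95 mm away, clear of the fingers. Grip b.

>>> send_rows(targets=[{"dx": 0,"dy": -0.5,"dz": 25,"ax": 0,"ay": 0,"az": 0,"claw": 0.2},{"dx": 0,"dy": 0,"dz": 25,"ax": 0,"ay": 0,"az": 0,"claw": 0.2},{"dx": 0,"dy": 0,"dz": 20,"ax": 0,"ay": 0,"az": 0,"claw": 0.2},{"dx": 0,"dy": 0,"dz": 12,"ax": 0,"ay": 0,"az": 0,"claw": 0.2},{"dx": 0,"dy": 0,"dz": 6,"ax": 0,"ay": 0,"az": 0,"claw": 0.2},{"dx": 0,"dy": 0,"dz": 2.6,"ax": 0,"ay": 0,"az": 0,"claw": 0.2},{"dx": 0,"dy": 0,"dz": 0,"ax": 0,"ay": 0,"az": 0,"claw": 0.2},{"dx": 0,"dy": 0,"dz": 0,"ax": 0,"ay": 0,"az": 0,"claw": -1},{"dx": 0,"dy": 0,"dz": 0,"ax": 0,"ay": 0,"az": 0,"claw": -1},{"dx": 0,"dy": 0,"dz": 0,"ax": 0,"ay": 0,"az": 0,"claw": -1},{"dx": 0,"dy": 0,"dz": 0,"ax": 0,"ay": 0,"az": 0,"claw": -1},{"dx": 0,"dy": 0,"dz": 0,"ax": 0,"ay": 0,"az": 0,"claw": -1},{"dx": 0,"dy": 0,"dz": 0,"ax": 0,"ay": 0,"az": 0,"claw": -1},{"dx": 0,"dy": 0,"dz": -5,"ax": 0,"ay": 0,"az": 0,"claw": -1},{"dx": 0,"dy": 0,"dz": -10,"ax": 0,"ay": 0,"az": 0,"claw": -1},{"dx": 0,"dy": 0,"dz": -15,"ax": 0,"ay": 0,"az": 0,"claw": -1},{"dx": 0,"dy": 0,"dz": 0,"ax": 0,"ay": 0,"az": 0,"claw": -1},{"dx": 0,"dy": 0,"dz": 0,"ax": 0,"ay": 0,"az": 0,"claw": -1}])

```text
t: 26.25
eef_pos: [414.4, 303.9, 177.8]
tool_rot: [-0.0, 1.0, -0.0, 0.0]
contact_force: [0.2, 0.1, -1.1]
grip_width: 20.4
grip_force: 58.7
```

b is held. Carry it to seat_2.

>>> send_rows(targets=[{"dx": 0,"dy": 0,"dz": -20,"ax": 0,"ay": 0,"az": 0,"claw": -1},{"dx": 0,"dy": 0,"dz": -30,"ax": 0,"ay": 0,"az": 0,"claw": -1},{"dx": 0,"dy": 0,"dz": -30,"ax": 0,"ay": 0,"az": 0,"claw": -1},{"dx": 4,"dy": 10,"dz": -20,"ax": 0,"ay": 0,"az": 0,"claw": -1},{"dx": 6,"dy": 22,"dz": 0,"ax": 0,"ay": 0,"az": 0,"claw": -1},{"dx": 6,"dy": 22,"dz": 0,"ax": 0,"ay": 0,"az": 0,"claw": -1},{"dx": 6,"dy": 22,"dz": 0,"ax": 0,"ay": 0,"az": 0,"claw": -1},{"dx": 6,"dy": 22,"dz": 0,"ax": 0,"ay": 0,"az": 0,"claw": -1},{"dx": 6,"dy": 22,"dz": 0,"ax": 0,"ay": 0,"az": 0,"claw": -1},{"dx": 6,"dy": 22,"dz": 0,"ax": 0,"ay": 0,"az": 0,"claw": -1},{"dx": 6,"dy": 22,"dz": 0,"ax": 0,"ay": 0,"az": 0,"claw": -1},{"dx": 10,"dy": 16,"dz": 0,"ax": 0,"ay": 0,"az": 0,"claw": -1}])

```text
t: 27.45
eef_pos: [470.2, 122.7, 276.8]
tool_rot: [0.0, 1.0, -0.0, -0.001]
contact_force: [0.5, 0.6, -1.3]
grip_width: 20.4
grip_force: 58.8
```

>>> send_rows(targets=[{"dx": 23,"dy": 0,"dz": 0,"ax": 0,"ay": 0,"az": 0,"claw": -1},{"dx": 23,"dy": 0,"dz": 0,"ax": 0,"ay": 0,"az": 0,"claw": -1},{"dx": 23,"dy": 0,"dz": 0,"ax": 0,"ay": 0,"az": 0,"claw": -1},{"dx": 23,"dy": 0,"dz": 0,"ax": 0,"ay": 0,"az": 0,"claw": -1},{"dx": 23,"dy": 0,"dz": 0,"ax": 0,"ay": 0,"az": 0,"claw": -1},{"dx": 23,"dy": 0,"dz": 0,"ax": 0,"ay": 0,"az": 0,"claw": -1},{"dx": 20.5,"dy": 0,"dz": 10,"ax": 0,"ay": 0,"az": 0,"claw": -1},{"dx": 0,"dy": 0,"dz": 20,"ax": 0,"ay": 0,"az": 0,"claw": -1},{"dx": 0,"dy": 0,"dz": 20,"ax": 0,"ay": 0,"az": 0,"claw": -1},{"dx": 0,"dy": 0,"dz": 20,"ax": 0,"ay": 0,"az": 0,"claw": -1},{"dx": 0,"dy": 0,"dz": 0,"ax": 0,"ay": 0,"az": 0,"claw": -1},{"dx": 0,"dy": 0,"dz": 0,"ax": 0,"ay": 0,"az": 0,"claw": -1},{"dx": 0,"dy": 0,"dz": 0,"ax": 0,"ay": 0,"az": 0,"claw": -1}])

```text
t: 28.75
eef_pos: [629.3, 124.0, 209.2]
tool_rot: [-0.0, 1.0, -0.0, 0.001]
contact_force: [0.2, -0.5, -0.9]
grip_width: 20.1
grip_force: 58.9
```

>>> send_rows(targets=[{"dx": 0,"dy": 0,"dz": 12,"ax": 0,"ay": 0,"az": 0,"claw": -1},{"dx": 0,"dy": 0,"dz": 7,"ax": 0,"ay": 0,"az": 0,"claw": -1},{"dx": 0,"dy": 0,"dz": 3,"ax": 0,"ay": 0,"az": 0,"claw": -1},{"dx": 0,"dy": 0,"dz": 2,"ax": 0,"ay": 0,"az": 0,"claw": -1},{"dx": 0,"dy": 0,"dz": 0,"ax": 0,"ay": 0,"az": 0,"claw": -1},{"dx": 0,"dy": 0,"dz": 0,"ax": 0,"ay": 0,"az": 0,"claw": -1}])

```text
t: 29.35
eef_pos: [629.0, 123.9, 183.9]
tool_rot: [-0.0, 1.0, -0.0, 0.0]
contact_force: [-0.6, -0.2, 0.7]
grip_width: 20.3
grip_force: 59.1
```

>>> send_rows(targets=[{"dx": 0,"dy": 0,"dz": 1.5,"ax": 0,"ay": 0,"az": 0,"claw": -1},{"dx": 0,"dy": 0,"dz": 0,"ax": 0,"ay": 0,"az": 0,"claw": -1},{"dx": 0,"dy": 0,"dz": 0,"ax": 0,"ay": 0,"az": 0,"claw": -1}])

```text
t: 29.65
eef_pos: [629.2, 124.0, 183.8]
tool_rot: [-0.0, 1.0, -0.0, 0.001]
contact_force: [-1.9, -0.3, 5.8]
grip_width: 20.3
grip_force: 59.7
```

b is seated. Release, rise and retreat towards the base for a clear final view.

>>> send_rows(targets=[{"dx": 0,"dy": 0,"dz": 0,"ax": 0,"ay": 0,"az": 0,"claw": 0.2},{"dx": 0,"dy": 0,"dz": 0,"ax": 0,"ay": 0,"az": 0,"claw": 0.2},{"dx": 0,"dy": 0,"dz": 0,"ax": 0,"ay": 0,"az": 0,"claw": 0.2},{"dx": 0,"dy": 0,"dz": 0,"ax": 0,"ay": 0,"az": 0,"claw": 0.2},{"dx": 0,"dy": 0,"dz": -10,"ax": 0,"ay": 0,"az": 0,"claw": 0.2},{"dx": 0,"dy": 0,"dz": -20,"ax": 0,"ay": 0,"az": 0,"claw": 0.2},{"dx": 0,"dy": 0,"dz": -30,"ax": 0,"ay": 0,"az": 0,"claw": 0.2},{"dx": 0,"dy": 0,"dz": -40,"ax": 0,"ay": 0,"az": 0,"claw": 0.2},{"dx": -30,"dy": 0,"dz": 0,"ax": 0,"ay": 0,"az": 0,"claw": 0.2},{"dx": -30,"dy": 0,"dz": 0,"ax": 0,"ay": 0,"az": 0,"claw": 0.2},{"dx": -30,"dy": 0,"dz": 0,"ax": 0,"ay": 0,"az": 0,"claw": 0.2},{"dx": -30,"dy": 0,"dz": 0,"ax": 0,"ay": 0,"az": 0,"claw": 0.2},{"dx": -30,"dy": 0,"dz": 0,"ax": 0,"ay": 0,"az": 0,"claw": 0.2},{"dx": -30,"dy": 0,"dz": 0,"ax": 0,"ay": 0,"az": 0,"claw": 0.2},{"dx": 0,"dy": 0,"dz": 0,"ax": 0,"ay": 0,"az": 0,"claw": 0.2},{"dx": 0,"dy": 0,"dz": 0,"ax": 0,"ay": 0,"az": 0,"claw": 0.2}])

```text
t: 31.25
eef_pos: [449.0, 124.0, 283.4]
tool_rot: [-0.0, 1.0, 0.0, 0.001]
contact_force: [0.0, -0.8, -0.3]
grip_width: 51.2
grip_force: 0.0
```

```bash
python3 - <<'E'
from h import *
print(readout.state()['t'])
S=get_image('scene');T=get_image('top')
H={'a':(614.4,215.2,121),'b':(629.2,123.9,139),'c':(644.5,33.1,157),'d':(659.5,-57.5,175)}
o=[]
for im,(x,y,w,h) in((S,(240,190,190,110)),(T,(200,110,190,110))):
    f=4;c=cv2.resize(im['img'][y:y+h,x:x+w,::-1],None,fx=f,fy=f,interpolation=cv2.INTER_CUBIC)[:300*2]
    for p in H.values():
        u=proj(im,p);cv2.drawMarker(c,(int((u[0]-x+.5)*f),int((u[1]-y+.5)*f)),(0,255,0),0,14,1)
    o.append(c[:300] if im is T else c[:300])
cv2.imwrite('pics/fin.png',np.vstack(o))
E
```

```text
31.25
```

View pics/fin.png

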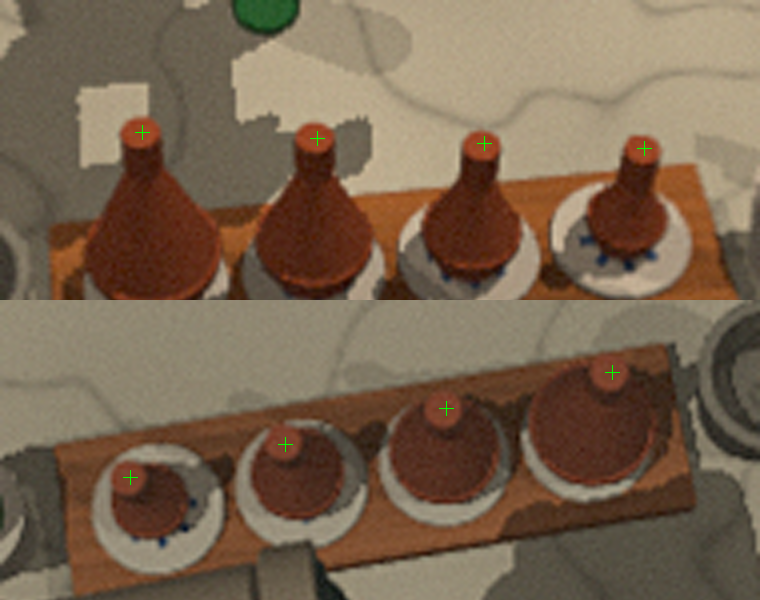

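All four stand upright, with knob tops at (142,132), (315,138), (482,143) and (643,147) within 1–2 mm of the tile-centre predictions, and d beside the mortar. Handing in.

```bash
python3 -c "
from rig import bot
print(bot.finish_job())"
```

```text
the job is handed in; nothing more can be done
None
```

The four tagines stand upright on the riser tiles in height order, tallest beside the mortar, each within about 1–2 mm of its tile centre; the tea glass and mortar were not touched, and the job was handed in at about 31 s.

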